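# Seat the battery pack that was left half in

## Task

One of the three battery packs in the desk charger was left half in, its tail riding up on the front edge of its bay. Push it towards the contacts and press it fully home, flush like its two neighbours with its catch snapped over it, and leave the neighbours seated and the loose things round the charger where they are.

Things in the scene. Friction and masses are not known exactly. Their poses are not given: they have to be found in the camera images.
- charger: white three-bay desk battery charger, 126 (x) x 198 (y) x 38 mm, fixed. Origin: centre of its underside. x points from the bays' tail end (open flat deck 28 mm high, 26 mm deep) to the contact end (lamp console 38 mm high, from x = 45 mm), y to its left. Bay centres at y = +62, 0, -62 mm. Behind each bay a grey catch slider stands 2 mm above the deck, x = -58 to -50 mm.
- bay_left (a point): at deck height (28 mm), above the middle of a seated pack in the +y bay. Each bay is an open well 49 mm wide and 16 mm deep, its floor 12 mm above the desk, its tail wall at charger x = -37 mm and its contact wall at x = +41.5 mm. A lip 6.5 mm thick overhangs the last 3 mm; brass contacts under it stand 2.5 mm out of the wall and yield with 1 to 2 N.
- bay_middle (a point): the same point for the middle bay
- bay_right (a point): the same point for the -y bay
- pack_proud: black battery pack not seated, 76 (x) x 46 (y) x 16 mm, 100 to 200 g. Lower 7 mm 76 long, upper 9 mm 66: a 5 mm ledge at each end. x from tail to nose (contacts), z out of its top. Origin on its top face, 5 mm noseward of the middle: ledges end at x = -43 (tail) and +33 mm. At the start, in any bay, nose on the floor, underside on the deck edge, tilted 0.24 rad, tail 7.5 mm past it.
- pack_proud_tail (a point): on the unseated pack's top face, middle of the tail edge of its upper part; at z = 28 mm when seated. Pushed about 12 mm towards the contacts, the tail drops off the deck edge onto the catch's slope; then about 3 to 6 N on the top near the tail take it past the catch to the floor, top level with the deck.
- pack_proud_nose (a point): on the unseated pack's top face, middle of the nose edge of its upper part; at z = 28 mm when seated
- catch_left (a joint): travel in m of the +y bay's catch: a sprung hook 18 mm wide in the middle of the tail wall with a sloping top, standing 3.5 mm into the bay, its underside 8.6 mm above the bay floor. 0 = out (over the ledge of a seated pack, or bay empty), up to 0.0045 = pushed back towards the tail, against 1 to 5 N
- catch_middle (a joint): the same for the middle bay
- catch_right (a joint): the same for the -y bay
- pack_a: one of the two packs already seated, same make as the unseated one; origin at the middle of its top face, 28 mm above the desk when seated
- pack_b: the other seated pack, same frame as pack_a
- oximeter: blue and white finger oximeter, 34 x 58 x 30 mm, lying loose near the charger's right front corner; origin at the centre of its underside
- thermometer: pale stick thermometer, 18 x 104 x 12 mm, lying loose to the right of the charger; origin at the centre of its underside
- rubber_stamp: hand stamp with a knob, 24 x 48 x 67 mm, standing loose on the left; origin at the centre of its underside
Not all that is in view belongs to the job. Leave any green look-alike of the pack_b alone.

How it is judged:
By the outcome, as a careful person would: the job done as asked, in the order asked, and still so for the second after the job is handed in, with the robot touching nothing.
It also fails if it takes over 35 s, if anything falls off the work surface, if the arm or the gripper's body presses on something with over 40 N, if the wrist force passes 120 N, or if a joint passes its speed limit or range.

## Robot

A 6-joint arm with a two-finger parallel gripper is mounted at the origin on a cart in front of the work surface, level with it; the furniture and walls round the work are solid. World frame = base frame: x ahead of the robot, y to its left, z up, the work surface at z = 0. Lengths are in m, angles in rad, forces in N, time in s.
With the tool pointing down it reaches from about 0.425 to 0.95 m from the base axis. Payload 3.5 kg.
Tool frame: the origin (TCP) lies between the finger pads; the fingertips stand 22 mm ahead of it and the grasp point (between the pads) lies 3 mm ahead of it (ctrl.nose_length is the z of the fingertips in the tool frame, in m); z points along the fingers, y is the line along which they close (so a half turn about z gives the same grasp; the last joint's range is limited). The gripper opens to 85 mm and grips with 20 to 120 N. Pads are 22 mm wide; open, the fingers measure 114 mm over their backs; the gripper's body (76 mm by 85 mm) begins 54 mm behind the grasp point. The pads swing forward as they close: fully open they stand 13 mm farther back than shut.
Start: joints at [1.155, 0.286, 1.577, -0, 1.279, -0.15], TCP at [0.177, 0.651, 0.253] pointing down, gripper open.
Joint ranges: [-2.77, 2.77], [-0.9, 2.22], [0.21, 2.48], [-1.53, 4.67], [0.24, 2.81], [-2.84, 2.84]. Speed limits (rad/s): [2.79, 2.79, 3.14, 3.14, 3.14, 3.14].

## Interface

Orientations are given as a unit quaternion [x, y, z, w].
In Python, from plant import ctrl gives the robot as it stands. The module is installed in compiled form; this text tells all that it offers.
- The arm moves only by the tool send_rows, never from a script. Its argument "rows" is text: rows parted by semicolons, each of 7 numbers parted by spaces: the turn, a rotation vector about the tool's x, y, z in degrees, then the shift along the tool's x, y, z in mm, then the opening, from -1 (shut) to 1 (fully open). A call has 1 to 8 rows; each row is the pose to reach, as a shift and turn from the pose commanded when the call began, along the tool's axes at that moment; what a row does not reach only later rows make up. A row lasts 1/8 s, in which the tool goes at most 62.5 mm and 10.7 degrees, less where a joint would pass 70% of its speed; a pose out of reach is approached as far as the arm can. A call with a gripper value outside its range is refused whole. The fingers move at their own pace and stop on an object; "grip_force" is the grip in N (left out, the last holds). Time passes only in rows, so rows that repeat a pose let the fingers close. It gives the time, the measured TCP pose, the force, the opening and the grip force at its end, in the units of the state.
- ctrl.get_state(): the state, without advancing time (a new reading comes with each control period).
- ctrl.read_camera(name): name is "scene" or "top" or "wrist"; returns a dict with "color" (420x560x3 uint8, red, green, blue), "fx", "fy", "cx", "cy" (pixels), "D" ([k1, k2, p1, p2, k3] as OpenCV has them; the pictures are not rectified), "extrinsics" (4x4, takes a point from world to camera coordinates). Camera axes: x right, y down, z forward; pixel columns grow to the right and rows downward; lengths in m; the calibration is good to about 2 mm. A picture is of the moment at which its call begins. There is no depth.
- ctrl.sign_off(): hands the job in; it is judged then, once.
Trained networks look in a picture, given as the dict that the camera call returned (one of the last four; its "shot" number tells which), for a name from the list of things; names that differ only in an ending like _2 or _b are one class to them, and where a whole thing is asked for, a point or a joint stands for the part that bears it (a point fixed in the world has none). Each returns a list of dicts, best first, with "p" (0 to 1); they miss things now and then, are a little off and sometimes report something else, mostly with a low value. They report only what shows in the picture. A call takes as long as a camera call. They do not tell look-alikes from the thing itself.
- ctrl.look_for(picture, target): "position" ([x, y, z] in m, in the coordinates of the camera as it stood for that picture, good to about 4 mm: the middle of the surface that is visible of it).
The state is a dict: "time": time; "qpos": joint angles; "dq": joint speeds; "joint_efforts": joint torques, N m; "eef_pos": TCP position; "tcp_rot": TCP orientation; "contact_force": force on the tool from outside, world axes, zero at the start; "wrist_torque": the same for the moment, N m; "opening": opening from 0.0 (shut) to 1.0 (fully open); "finger_force": force on a finger pad.
Only numpy, scipy, OpenCV 4.12 (cv2) and the standard library are available. Lean on these libraries where they do the work, as an engineer would, in place of code of your own. Each camera call takes 0.05 s, during which the arm holds its last target. There are 200 camera calls.

## Working session

There is one attempt and no reset: what is moved stays moved. The work goes in short steps, Python scripts to look and compute and a tool call to move; the robot and the scene stay as the last step left them, time stands still between calls to the robot, and variables do not carry over. Pictures are saved under pics/ and viewed, at most 10 in all, crops included, and the job is handed in when it is done.

Besides the shell and the picture viewer there is one more tool, called after "Request:" in YAML: its name, and indented under it one key for each argument. send_rows: Moves the arm, as the interface text tells. Its arguments: {"type":"object","properties":{"rows":{"type":"string"},"grip_force":{"type":"number"}},"required":["rows"]}

```bash
mkdir -p pics
cat > h.py <<'E'
import numpy as np, cv2
from plant import ctrl
from scipy.spatial.transform import Rotation as R
def world(p,pos):
    return (np.linalg.inv(p["extrinsics"])@np.r_[pos,1])[:3]
def K(p): return np.array([[p["fx"],0,p["cx"]],[0,p["fy"],p["cy"]],[0,0,1.]])
def proj(p,X):
    E=p["extrinsics"]; r,_=cv2.Rodrigues(E[:3,:3])
    return cv2.projectPoints(np.array(X,float).reshape(-1,3),r,E[:3,3],K(p),np.array(p["D"]))[0].reshape(-1,2)
def ray(p,uv,z):
    n=cv2.undistortPoints(np.array([[uv]],float),K(p),np.array(p["D"])).ravel()
    Ei=np.linalg.inv(p["extrinsics"]); d=Ei[:3,:3]@np.r_[n,1]; o=Ei[:3,3]
    return o+d*(z-o[2])/d[2]
def save(p,n): cv2.imwrite("pics/"+n,p["color"][:,:,::-1])
E
python3 - <<'E'
from h import *
s=ctrl.get_state(); print(s["eef_pos"],s["tcp_rot"],s["opening"],s["contact_force"],ctrl.nose_length)
for c in ["scene","top"]:
    p=ctrl.read_camera(c); save(p,c+"0.png")
    for t in ["charger","pack_proud","pack_proud_tail","pack_proud_nose","pack_a","catch_left","oximeter","thermometer","rubber_stamp"]:
        for d in ctrl.look_for(p,t)[:4]: print(c,t,round(d["p"],2),world(p,d["position"]).round(4),proj(p,world(p,d["position"])).round())
E
```

```text
[0.17702804 0.65073016 0.25189875] [ 1.32518131e-01  9.91179816e-01 -1.17814631e-03 -3.58636082e-04] 0.999635374275736 [-0.67375722 -0.40920976  0.09038746] 0.022
scene charger 0.68 [0.5223 0.1706 0.0241] [[303. 232.]]
scene charger 0.65 [0.5808 0.0667 0.0079] [[357. 255.]]
scene pack_proud 0.61 [0.5051 0.2444 0.0342] [[276. 214.]]
scene pack_proud_tail 0.59 [0.5007 0.2461 0.0368] [[274. 213.]]
scene pack_proud_tail 0.52 [0.5329 0.1931 0.0282] [[301. 224.]]
scene pack_proud_nose 0.85 [0.5023 0.2502 0.0361] [[274. 213.]]
scene pack_a 0.94 [0.4231 0.496  0.0162] [[195. 183.]]
scene pack_a 0.87 [0.5484 0.1372 0.0283] [[323. 235.]]
scene oximeter 0.88 [ 0.515  -0.002   0.0261] [[355. 281.]]
scene oximeter 0.55 [0.5263 0.1679 0.0313] [[305. 230.]]
scene thermometer 0.59 [0.5803 0.0677 0.0095] [[356. 254.]]
scene rubber_stamp 0.72 [0.5338 0.3982 0.0155] [[253. 187.]]
scene rubber_stamp 0.48 [0.5029 0.245  0.041 ] [[275. 212.]]
scene rubber_stamp 0.26 [0.5506 0.1381 0.0261] [[323. 235.]]
top charger 0.66 [0.5334 0.189  0.0238] [[293. 199.]]
top pack_proud 0.85 [0.5112 0.2539 0.0339] [[267. 206.]]
top pack_proud 0.26 [0.5356 0.1993 0.024 ] [[289. 198.]]
top pack_proud_tail 0.77 [0.511  0.2568 0.0384] [[266. 206.]]
top pack_proud_nose 0.62 [0.5107 0.2582 0.0343] [[265. 206.]]
top pack_a 0.89 [0.4288 0.504  0.0147] [[169. 236.]]
top pack_a 0.87 [0.5371 0.1983 0.0264] [[289. 197.]]
top pack_a 0.75 [0.5133 0.2575 0.0364] [[266. 205.]]
top pack_a 0.7 [0.5436 0.14   0.0289] [[312. 195.]]
top catch_left 0.63 [0.5325 0.4056 0.0143] [[209. 197.]]
top oximeter 0.71 [0.5142 0.0101 0.0341] [[364. 208.]]
top thermometer 0.56 [0.5816 0.0708 0.0129] [[339. 182.]]
top rubber_stamp 0.58 [0.509  0.2579 0.039 ] [[265. 207.]]
top rubber_stamp 0.56 [0.5343 0.4072 0.0171] [[208. 196.]]
```

Run:
```python
import cv2
a=cv2.imread("pics/top0.png")[140:270,190:390]; cv2.imwrite("pics/top0c.png",cv2.resize(a,None,fx=4,fy=4,interpolation=cv2.INTER_CUBIC))
a=cv2.imread("pics/scene0.png")[160:310,220:420]; cv2.imwrite("pics/scene0c.png",cv2.resize(a,None,fx=4,fy=4,interpolation=cv2.INTER_CUBIC))
```

```text
(no output)
```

View pics/top0c.png

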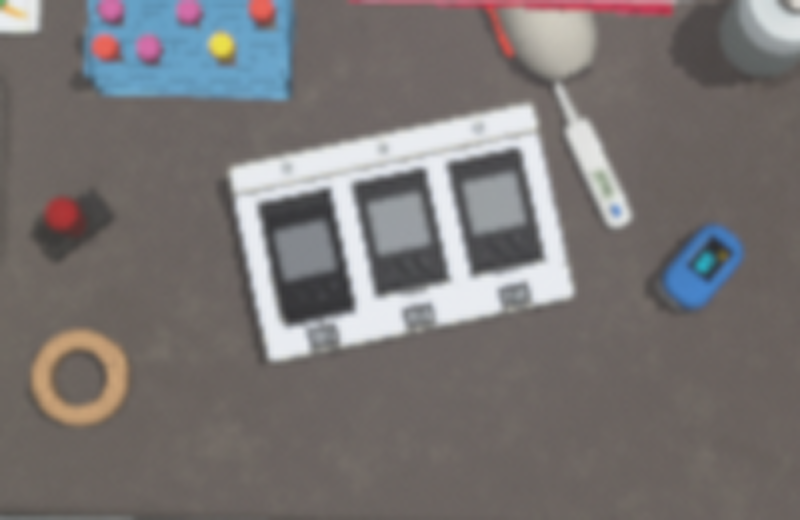

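View pics/scene0c.png

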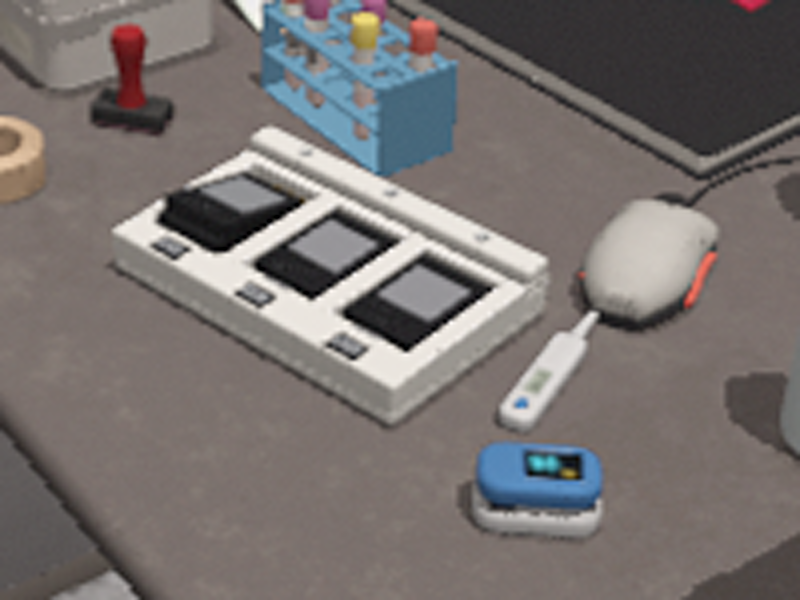

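```bash
cat >> h.py <<'E'
def pose(v): 
    T=np.eye(4); T[:3,:3]=R.from_euler('z',v[3]).as_matrix(); T[:3,3]=v[:3]; return T
E
python3 - <<'E'
from h import *
from scipy.optimize import least_squares
M=np.array([[-63,99,28],[-63,-99,28],[63,99,38],[63,-99,38],[-54,62,30],[-54,0,30],[-54,-62,30]])/1e3
t=np.array([[267,360],[573,297],[230,168],[533,104],[323,335],[419,316],[515,294]])/4+[190,140]
s=np.array([[113,235],[395,397],[258,130],[548,262],[171,247],[255,293],[347,345]])/4+[220,160]
P={c:ctrl.read_camera(c) for c in("top","scene")}
def f(v,cs=("top","scene")):
    X=(pose(v)@np.c_[M,np.ones(7)].T)[:3].T
    return np.concatenate([(proj(P[c],X)-{"top":t,"scene":s}[c]).ravel() for c in cs])
for cs in [("top",),("scene",),("top","scene")]:
    r=least_squares(f,[.53,.19,0,-.1 if 0 else .2],args=(cs,),loss="soft_l1"); print(cs,r.x.round(4)); print(r.fun.reshape(-1,2).round(1).tolist())
    x0=pose(r.x)
v=r.x
T=pose(v); print("catch left",T@[-.054,.062,.03,1],"pack tail edge",T@[-.041,.062,.045,1])
# proud pack predicted corners vs image
a=.24
zc=.028
# underside on deck edge (-37,28), tail of underside 7.5 along past it
u=np.array([np.cos(a),0,-np.sin(a)]); n=np.array([np.sin(a),0,np.cos(a)])
tail=np.array([-.037,.062,.028])-.0075*u
print("tail bottom",tail*1e3,"ledge top",(tail+.007*n)*1e3,"tail upper edge",(tail+.005*u+.016*n)*1e3,"nose bottom",(tail+.076*u)*1e3)
for w in (tail+.007*n,tail+.005*u+.016*n): print(T@np.r_[w,1])
E
```

```text
('top',) [ 0.5347  0.1954 -0.0081  0.232 ]
[[0.6, 0.2], [0.1, 0.1], [-0.2, -0.3], [-0.1, -0.0], [0.0, -0.0], [-0.1, -0.2], [-0.3, 0.3]]
('scene',) [ 0.5404  0.2028 -0.0081  0.2521]
[[-0.6, -0.2], [-0.1, -1.6], [1.9, -0.4], [-0.3, -0.4], [-0.2, 0.9], [0.1, 1.0], [0.2, 0.5]]
('top', 'scene') [ 0.5348  0.1953 -0.0017  0.2401]
[[0.7, 0.3], [0.5, -0.5], [-0.5, -0.4], [-0.1, -0.8], [0.2, -0.1], [0.1, -0.5], [0.0, -0.2], [-1.2, -0.5], [-0.7, -0.9], [2.3, -0.7], [0.2, 0.1], [-0.7, 0.7], [-0.4, 1.1], [-0.4, 0.9]]
catch left [0.46761678 0.24267893 0.02826885 1.        ] pack tail edge [0.48024389 0.24577022 0.04326885 1.        ]
tail bottom [-44.28503481  62.          29.7827697 ] ledge top [-42.62111643  62.          36.58213552] tail upper edge [-35.62510291  62.          44.13566416] nose bottom [29.53665128 62.         11.71737009]
[0.47866927 0.24538473 0.03485098 1.        ]
[0.48546461 0.24704832 0.04240451 1.        ]
```

```bash
cat >> h.py <<'E'
V=[.5347,.1953,0,.235]
def go(x,y,ztip,V=V,dyaw=0):
    "charger-frame mm target for fingertip -> tool-frame shift mm and turn deg, from measured pose"
    s=ctrl.get_state(); r=R.from_quat(s["tcp_rot"])
    w=(pose(V)@[x/1e3,y/1e3,ztip/1e3+.022,1])[:3]
    X,Y=np.array([-np.cos(V[3]),-np.sin(V[3]),0]),np.array([-np.sin(V[3]),np.cos(V[3]),0])
    g=R.from_matrix(np.c_[X,Y,[0,0,-1]])
    print("shift",(r.inv().apply(w-s["eef_pos"])*1e3).round(1),"turn",np.degrees((r.inv()*g).as_rotvec()).round(1), "F",s["contact_force"].round(2),"t",s["time"], "charger tip",((np.linalg.inv(pose(V))@np.r_[s["eef_pos"]-[0,0,.022],1])[:3]*1e3).round(1))
E
python3 -c "
from h import *
go(-75,62,120)"
```

```text
shift [-369.1 -327.7  111.3] turn [  0.    0.  -28.7] F [ 0.31  0.3  -0.9 ] t 1.1 charger tip [-241.4  526.7  231.3]
```

Request:
send_rows:
  rows: "0 0 -28.7 -369 -328 90 -1;0 0 -28.7 -369 -328 90 -1;0 0 -28.7 -369 -328 90 -1;0 0 -28.7 -369 -328 90 -1;0 0 -28.7 -369 -328 90 -1;0 0 -28.7 -369 -328 90 -1;0 0 -28.7 -369 -328 90 -1;0 0 -28.7 -369 -328 90 -1"
  grip_force: 20

```text
time: 2.1
eef_pos: [0.4468, 0.2383, 0.164]
tcp_rot: [-0.117, 0.993, 0.0, 0.001]
contact_force: [0.7, 0.2, 0.6]
opening: -0.004
finger_force: 0.0
```

Request:
send_rows:
  rows: "0 0 0 0 0 0 -1;0 0 0 0 0 0 -1;0 0 0 0 0 0 -1"

```text
time: 2.48
eef_pos: [0.4452, 0.2412, 0.1641]
tcp_rot: [-0.118, 0.993, 0.0, 0.0]
contact_force: [-0.2, 0.5, -0.2]
opening: 0.003
finger_force: 0.0
```

```bash
python3 -c "
from h import *
go(-75,62,90)
p=ctrl.read_camera('wrist'); save(p,'w1.png')
C=lambda x,y,z:(pose(V)@[x/1e3,y/1e3,z/1e3,1])[:3]
im=cv2.imread('pics/w1.png')
for q in [(-63,99,28),(-63,-99,28),(45,99,38),(63,99,38),(-54,62,30),(-54,0,30),(-37,37.5,28),(-37,86.5,28),(-37,24.5,28),(-37,-24.5,28),(-42.6,39,36.6),(-42.6,85,36.6),(-35.6,39,44.1),(-35.6,85,44.1)]:
    u=proj(p,C(*q))[0]; print(q,u.round(1)); cv2.circle(im,(int(u[0]),int(u[1])),3,(0,0,255),1)
cv2.imwrite('pics/w1m.png',cv2.resize(im,(800,600)))
"
```

```text
shift [-1.3 -3.5 52.1] turn [0.  0.  0.1] F [-0.16  0.48 -0.17] t 2.475 charger tip [-76.3  65.5 142.1]
(-63, 99, 28) [312.9 221.6]
(-63, -99, 28) [103. 221.]
(45, 99, 38) [309.9 326.5]
(63, 99, 38) [309.3 341.1]
(-54, 62, 30) [273.  231.4]
(-54, 0, 30) [206.4 231.2]
(-37, 37.5, 28) [247.3 247.4]
(-37, 86.5, 28) [298.8 247.5]
(-37, 24.5, 28) [233.7 247.4]
(-37, -24.5, 28) [182.8 247.1]
(-42.6, 39, 36.6) [247.9 245.5]
(-42.6, 85, 36.6) [297.9 245.6]
(-35.6, 39, 44.1) [247.3 255.9]
(-35.6, 85, 44.1) [298.3 256. ]
```

View pics/w1m.png

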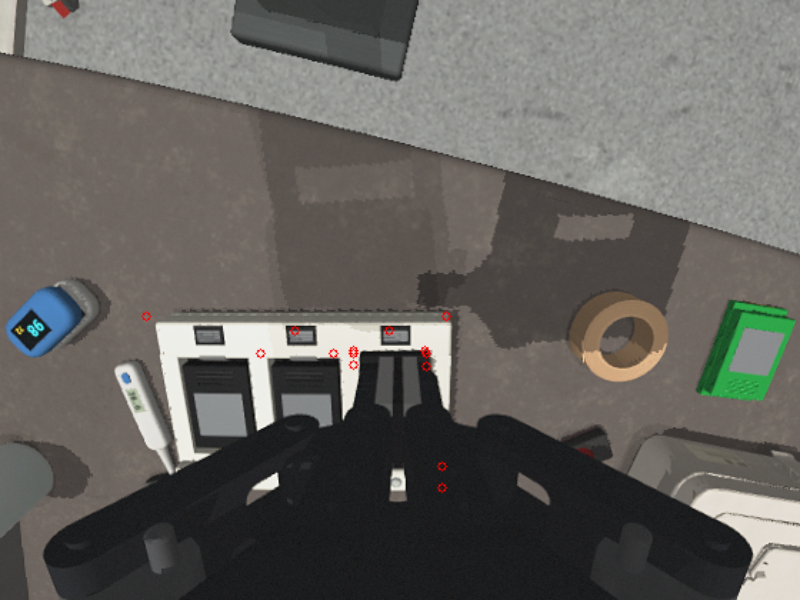

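```bash
python3 -c "
import cv2
a=cv2.imread('pics/w1.png')[205:285,95:330]; cv2.imwrite('pics/w1c.png',cv2.resize(a,None,fx=3.4,fy=3.4,interpolation=cv2.INTER_CUBIC))
"
```

```text
(no output)
```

View pics/w1c.png

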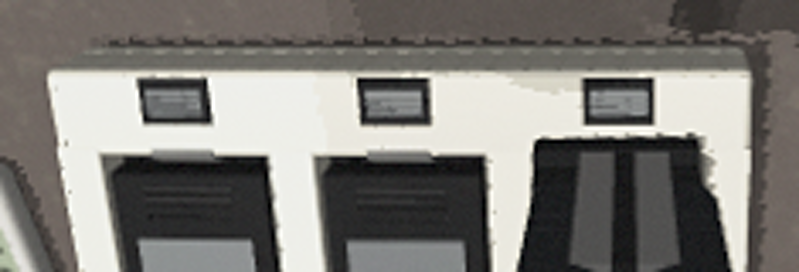

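```bash
cat > fit.py <<'E'
from h import *
from scipy.optimize import least_squares
P={c:ctrl.read_camera(c) for c in("top","scene","wrist")}
A=np.array([[-63,99,28],[-63,-99,28],[63,99,38],[63,-99,38],[-54,62,30],[-54,0,30],[-54,-62,30]])/1e3
B=np.array([[-54,-62,30],[-54,0,30],[-54,62,30],[-63,-99,28],[-63,99,28],[-37,-86.5,28],[-37,-37.5,28],[-37,-24.5,28],[-37,24.5,28]])/1e3
t=np.array([[267,360],[573,297],[230,168],[533,104],[323,335],[419,316],[515,294]])/4+[190,140]
s=np.array([[113,235],[395,397],[258,130],[548,262],[171,247],[255,293],[347,345]])/4+[220,160]
w=np.array([[175,101],[395,101],[619,101],[49,71],[751,71],[100,153],[273,155],[315,155],[487,155]])/3.4+[95,205]
D={"top":(A,t,2),"scene":(A,s,1),"wrist":(B,w,1)}
def f(v,cs,zf):
    v=np.array(v); 
    if zf: v=np.r_[v[:2],0,v[2]]
    o=[]
    for c in cs:
        M,u,k=D[c]; X=(pose(v)@np.c_[M,np.ones(len(M))].T)[:3].T
        o.append((proj(P[c],X)-u).ravel()*k)
    return np.concatenate(o)
for cs,zf in [(("wrist",),0),(("wrist",),1),(("top",),1),(("top","wrist"),0),(("top","wrist"),1)]:
    r=least_squares(f,[.53,.19]+([] if zf else [0])+[.23],args=(cs,zf),loss="soft_l1"); print(cs,r.x.round(4),np.abs(r.fun).mean().round(2))
    if cs==("wrist",): print(r.fun.reshape(-1,2).round(1).tolist())
E
python3 fit.py
```

```text
('wrist',) [ 0.5385  0.2    -0.0028  0.2377] 0.34
[[0.3, 0.1], [0.0, 0.3], [-0.3, 0.3], [-0.4, -0.8], [0.3, -0.6], [1.2, 0.2], [-0.7, -0.0], [0.1, 0.0], [-0.2, 0.2]]
('wrist',) [0.5372 0.2004 0.2381] 0.49
[[-0.3, 0.1], [0.1, 0.3], [0.5, 0.3], [-1.5, -0.9], [1.5, -0.8], [0.4, 0.4], [-1.0, 0.1], [-0.1, 0.2], [0.2, 0.3]]
('top',) [0.5339 0.1955 0.232 ] 0.49
('top', 'wrist') [ 0.5368  0.1995 -0.0007  0.2369] 1.67
('top', 'wrist') [0.5365 0.1996 0.2371] 1.67
```

```bash
sed -i 's/^V=.*/V=[.5370,.1990,0,.237]/' h.py; python3 -c "
from h import *
go(-74,62,33.5)"
```

```text
shift [ -5.3  -0.4 108.5] turn [0. 0. 0.] F [-0.19 -0.08  0.25] t 2.675 charger tip [-79.3  62.4 142. ]
```

Request:
send_rows:
  rows: "0 0 0 -5 0 45 -1;0 0 0 -5 0 85 -1;0 0 0 -5 0 108 -1;0 0 0 -5 0 108 -1;0 0 0 -5 0 108 -1"

```text
time: 3.3
eef_pos: [0.4514, 0.2418, 0.0569]
tcp_rot: [-0.118, 0.993, 0.0, 0.001]
contact_force: [-0.3, 0.6, -0.2]
opening: -0.002
finger_force: 0.0
```

Request:
send_rows:
  rows: "0 0 0 -6 0 0 -1;0 0 0 -12 0 0 -1;0 0 0 -15 0 0 -1;0 0 0 -15 0 0 -1"

```text
time: 3.8
eef_pos: [0.4657, 0.2448, 0.056]
tcp_rot: [-0.117, 0.993, 0.0, 0.0]
contact_force: [-0.2, -0.4, -1.3]
opening: -0.0
finger_force: 0.0
```

```bash
python3 -c "
from h import *
go(-51,62,33.5)"
```

```text
shift [-7.6  0.8  0.5] turn [ 0.   0.  -0.1] F [-0.19 -0.41 -1.31] t 3.8 charger tip [-58.6  61.2  34. ]
```

Request:
send_rows:
  rows: "0 0 0 -2 0 0 -1;0 0 0 -4 0 0 -1;0 0 0 -4 0 0 -1"

```text
time: 4.18
eef_pos: [0.4692, 0.2456, 0.0558]
tcp_rot: [-0.117, 0.993, 0.0, 0.0]
contact_force: [-0.7, 0.1, -0.3]
opening: 0.006
finger_force: 0.0
```

Request:
send_rows:
  rows: "0 0 0 -2 0 0 -1;0 0 0 -4 0 0 -1;0 0 0 -4 0 0 -1"

```text
time: 4.55
eef_pos: [0.4731, 0.2466, 0.0558]
tcp_rot: [-0.117, 0.993, -0.0, 0.0]
contact_force: [0.5, -0.6, 0.1]
opening: 0.001
finger_force: 0.1
```

```bash
python3 -c "
from h import *
go(-40,62,33.5)
p=ctrl.read_camera('wrist'); save(p,'w2.png'); q=ctrl.read_camera('scene'); save(q,'s2.png')
a=p['color'][150:420,120:400,::-1]; b=q['color'][180:260,220:340,::-1]
cv2.imwrite('pics/c2.png',np.hstack([cv2.resize(a,(400,386)),cv2.resize(b,(400,386),interpolation=cv2.INTER_CUBIC)]))
"
```

```text
shift [-10.9   0.8   0.3] turn [-0.   0.  -0.1] F [ 0.46 -0.57  0.11] t 4.55 charger tip [-50.9  61.3  33.8]
```

View pics/c2.png

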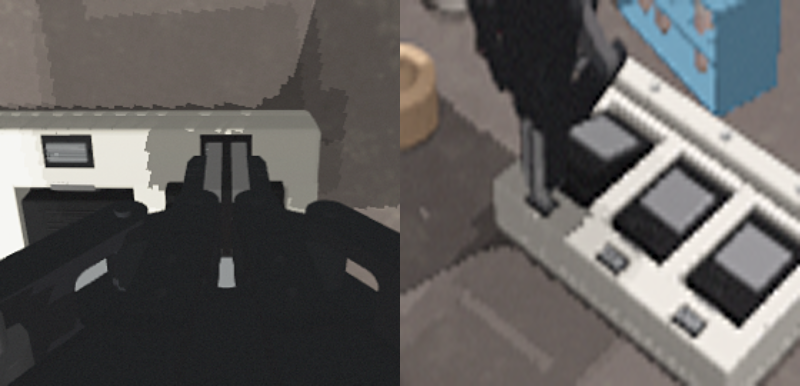

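The finger stands over the left slider (wrist crop 225,150), just short of the pack's tail (scene crop 565,195); nothing has moved yet.

Request:
send_rows:
  rows: "0 0 0 -2 0 0 -1;0 0 0 -4 0 0 -1;0 0 0 -4 0 0 -1"

```text
time: 5.03
eef_pos: [0.4771, 0.2475, 0.0558]
tcp_rot: [-0.117, 0.993, 0.0, 0.0]
contact_force: [0.2, -1.2, 0.4]
opening: -0.0
finger_force: 0.1
```

Request:
send_rows:
  rows: "0 0 0 -2 0 0 -1;0 0 0 -3 0 0 -1;0 0 0 -3 0 0 -1"

```text
time: 5.4
eef_pos: [0.4801, 0.2482, 0.0559]
tcp_rot: [-0.117, 0.993, 0.0, 0.0]
contact_force: [-0.5, 0.1, -0.6]
opening: -0.002
finger_force: 0.0
```

Request:
send_rows:
  rows: "0 0 0 -2 0 0 -1;0 0 0 -3 0 0 -1;0 0 0 -3 0 0 -1"

```text
time: 5.78
eef_pos: [0.4829, 0.2489, 0.0558]
tcp_rot: [-0.117, 0.993, 0.0, 0.0]
contact_force: [0.7, 0.6, 0.5]
opening: 0.003
finger_force: 0.0
```

```bash
python3 -c "
from h import *
go(-40,62,33.5)"
```

```text
shift [-0.9  0.8  0.3] turn [-0.   0.  -0.1] F [0.67 0.57 0.51] t 5.775 charger tip [-40.9  61.2  33.8]
```

```bash
cat > pic.py <<'E'
from h import *
import sys
n=sys.argv[1]
p=ctrl.read_camera('top'); q=ctrl.read_camera('scene'); save(p,'t'+n+'.png'); save(q,'s'+n+'.png')
a=p['color'][175:235,240:320,::-1]; b=q['color'][190:250,240:320,::-1]
cv2.imwrite('pics/c'+n+'.png',np.hstack([cv2.resize(x,(400,300),interpolation=cv2.INTER_CUBIC) for x in(a,b)]))
E
python3 pic.py 3
```

```text
(no output)
```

View pics/c3.png

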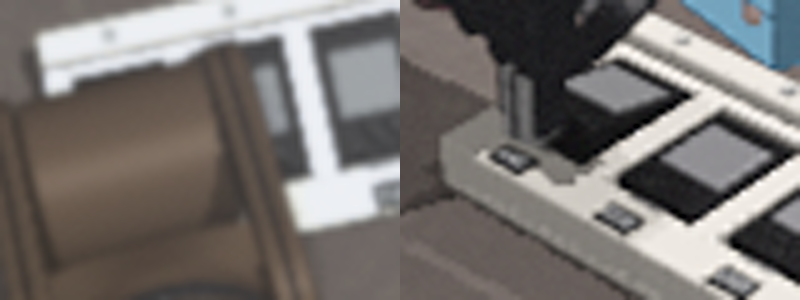

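Request:
send_rows:
  rows: "0 0 0 -1 0 0 -1;0 0 0 -2 0 0 -1;0 0 0 -2 0 0 -1"

```text
time: 6.25
eef_pos: [0.484, 0.2492, 0.0554]
tcp_rot: [-0.117, 0.993, -0.0, -0.001]
contact_force: [-1.9, -0.5, -0.2]
opening: 0.002
finger_force: 0.9
```

Request:
send_rows:
  rows: "0 0 0 -1 0 0 -1;0 0 0 -2 0 0 -1;0 0 0 -2 0 0 -1"

```text
time: 6.62
eef_pos: [0.4857, 0.2496, 0.0553]
tcp_rot: [-0.117, 0.993, -0.0, -0.001]
contact_force: [-5.2, -1.3, 0.8]
opening: -0.0
finger_force: 2.3
```

```bash
python3 -c "
from h import *
go(-30,62,33.5)
p=ctrl.read_camera('scene')
import numpy as np
a=p['color'].mean(2).astype(np.float32)
old={n:cv2.imread('pics/%s.png'%n).mean(2).astype(np.float32) for n in('scene0','s2','s3')}
T=(201,285,267,297)  # window region rows 201-215
for n in old:
  t=old['scene0'][200:214,270:292]
  for im,l in((old[n],n),(a,'now')):
    m=cv2.matchTemplate(im[190:224,256:312],t,cv2.TM_CCOEFF_NORMED); _,v,_,l2=cv2.minMaxLoc(m); print(l,round(v,2),l2)
"
```

```text
shift [-8.   0.8 -0.2] turn [-0.  -0.2 -0.1] F [-5.16 -1.29  0.76] t 6.625 charger tip [-38.   61.3  33.3]
scene0 1.0 (14, 10)
now 0.53 (34, 20)
s2 0.61 (15, 10)
now 0.53 (34, 20)
s3 0.53 (34, 20)
now 0.53 (34, 20)
```

Request:
send_rows:
  rows: "0 0 0 -1 0 0 -1;0 0 0 -2 0 0 -1;0 0 0 -2 0 0 -1"

```text
time: 7.05
eef_pos: [0.4858, 0.2497, 0.0546]
tcp_rot: [-0.117, 0.993, -0.001, -0.004]
contact_force: [-9.0, -1.5, 2.2]
opening: -0.003
finger_force: 4.3
```

```bash
python3 -c "
from h import *
go(-30,62,33.5)"; python3 pic.py 4
```

```text
shift [-7.9  0.7 -1. ] turn [-0.  -0.5 -0.1] F [-9.03 -1.54  2.15] t 7.05 charger tip [-37.9  61.3  32.6]
```

View pics/c4.png

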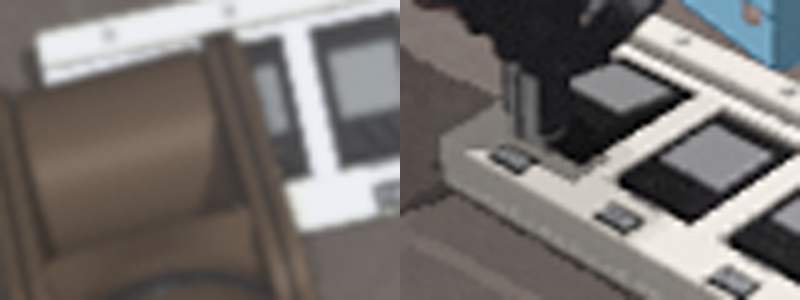

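Request:
send_rows:
  rows: "0 0 0 5 0 0 -1;0 0 0 5 0 -18 -1;0 0 0 -12 0 -18 -1;0 0 0 -12 0 -18 -1;0 0 0 -12 0 -14 -1;0 0 0 -12 0 -14 -1"

```text
time: 7.9
eef_pos: [0.4995, 0.2529, 0.0693]
tcp_rot: [-0.117, 0.993, -0.0, -0.001]
contact_force: [-0.4, -0.6, -0.4]
opening: 0.003
finger_force: 0.0
```

```bash
python3 -c "
from h import *
go(-22,62,28)"; python3 pic.py 5
```

```text
shift [-1.9  0.8 19.3] turn [-0.  -0.1 -0.1] F [-0.4 -0.6 -0.4] t 7.9 charger tip [-23.9  61.2  47.3]
```

View pics/c5.png

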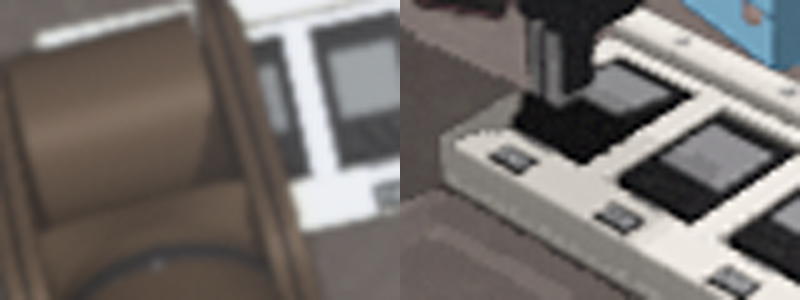

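The tail is off the deck edge (crop 585,160, matching its neighbour's tail corner at 690,220), with the finger above the top near the tail. Now I press.

Request:
send_rows:
  rows: "0 0 0 0 0 4 -1;0 0 0 0 0 8 -1;0 0 0 0 0 11 -1;0 0 0 0 0 11 -1"

```text
time: 8.5
eef_pos: [0.5, 0.253, 0.0583]
tcp_rot: [-0.117, 0.993, -0.0, -0.0]
contact_force: [0.3, -0.3, -0.0]
opening: 0.003
finger_force: 0.0
```

Request:
send_rows:
  rows: "0 0 0 0 0 2 -1;0 0 0 0 0 4 -1;0 0 0 0 0 4 -1"

```text
time: 8.88
eef_pos: [0.5002, 0.2531, 0.0546]
tcp_rot: [-0.117, 0.993, 0.0, -0.0]
contact_force: [-0.2, -0.2, -0.4]
opening: -0.0
finger_force: 0.0
```

Request:
send_rows:
  rows: "0 0 0 0 0 1 -1;0 0 0 0 0 3 -1;0 0 0 0 0 3 -1"

```text
time: 9.25
eef_pos: [0.5001, 0.253, 0.0515]
tcp_rot: [-0.117, 0.993, -0.0, -0.0]
contact_force: [0.5, -0.5, 0.9]
opening: 0.002
finger_force: 0.0
```

```bash
python3 -c "
from h import *
go(-22,62,28)"
```

```text
shift [-1.2  0.8  1.5] turn [-0.  -0.  -0.1] F [ 0.51 -0.47  0.89] t 9.25 charger tip [-23.2  61.2  29.5]
```

Request:
send_rows:
  rows: "0 0 0 0 0 1 -1;0 0 0 0 0 2 -1;0 0 0 0 0 2 -1"

```text
time: 9.62
eef_pos: [0.5003, 0.2531, 0.0501]
tcp_rot: [-0.117, 0.993, -0.0, 0.0]
contact_force: [-0.4, -0.8, 2.5]
opening: -0.001
finger_force: 1.3
```

Request:
send_rows:
  rows: "0 0 0 0 0 1 -1;0 0 0 0 0 2 -1;0 0 0 0 0 2 -1"

```text
time: 10.0
eef_pos: [0.5004, 0.2531, 0.05]
tcp_rot: [-0.117, 0.993, -0.0, -0.001]
contact_force: [-6.1, -3.1, 14.0]
opening: 0.0
finger_force: 6.8
```

```bash
python3 -c "
from h import *
go(-22,62,28)"
```

```text
shift [-0.9  0.8  0. ] turn [-0.  -0.1 -0.1] F [-6.06 -3.15 13.98] t 10.0 charger tip [-22.9  61.2  28. ]
```

Request:
send_rows:
  rows: "0 0 0 0 0 -20 -1;0 0 0 0 0 -60 -1;0 0 0 60 0 -120 -1;0 0 0 120 40 -170 -1;0 0 0 140 90 -170 -1;0 0 0 140 130 -170 -1;0 0 0 140 130 -170 -1"

```text
time: 10.88
eef_pos: [0.332, 0.3499, 0.2199]
tcp_rot: [-0.12, 0.993, 0.001, 0.002]
contact_force: [0.3, 0.7, 0.0]
opening: -0.003
finger_force: 0.0
```

Run:
```python
from h import *
p=ctrl.read_camera('top'); q=ctrl.read_camera('scene'); save(p,'t6.png'); save(q,'s6.png'); print(ctrl.get_state()["time"],ctrl.get_state()["contact_force"])
a=p['color'][160:230,235:345,::-1]; b=q['color'][185:255,240:350,::-1]
cv2.imwrite('pics/c6.png',np.vstack([cv2.resize(x,(470,300),interpolation=cv2.INTER_CUBIC) for x in(a,b)]))
```

```text
10.975 [ 1.16345695 -0.64794099 -0.16764018]
```

View pics/c6.png

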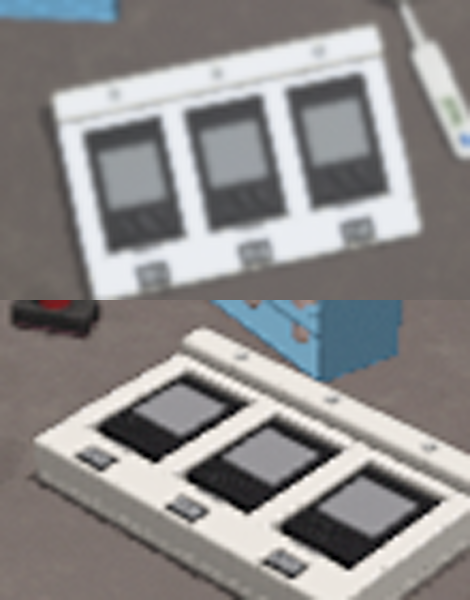

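All three packs look the same: windows at (133,178), (235,154) and (335,132), each with the same offset to its slider. One closer wrist view will check the catch.

```bash
python3 -c "
from h import *
go(-140,30,130)"
```

```text
shift [ -23.  -161.9   66.3] turn [-0.   0.1  0. ] F [ 1.16 -0.65 -0.17] t 10.975 charger tip [-163.1  191.9  196.3]
```

Request:
send_rows:
  rows: "0 0 0 -23 -60 40 -1;0 0 0 -23 -110 66 -1;0 0 0 -23 -162 66 -1;0 0 0 -23 -162 66 -1;0 0 0 -23 -162 66 -1"

```text
time: 11.6
eef_pos: [0.3944, 0.1938, 0.1518]
tcp_rot: [-0.116, 0.993, 0.0, -0.0]
contact_force: [0.3, 0.4, 0.1]
opening: -0.004
finger_force: 0.0
```

Run:
```python
from h import *
p=ctrl.read_camera('wrist'); save(p,'w7.png')
C=lambda x,y,z:(pose(V)@[x/1e3,y/1e3,z/1e3,1])[:3]
u=proj(p,[C(-63,105,28),C(-63,-100,28),C(0,105,28),C(0,-100,28)]); print(u.round())
a,b=np.clip(u.min(0).astype(int)-12,0,None),u.max(0).astype(int)+25
im=p['color'][a[1]:b[1],a[0]:b[0],::-1]; f=min(800/im.shape[1],600/im.shape[0])
cv2.imwrite('pics/w7c.png',cv2.resize(im,None,fx=f,fy=f,interpolation=cv2.INTER_CUBIC))
```

```text
[[357. 289.]
 [144. 289.]
 [352. 342.]
 [153. 342.]]
```

View pics/w7c.png

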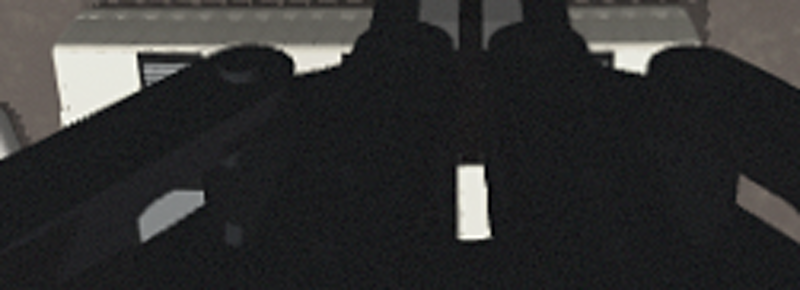

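Request:
send_rows:
  rows: "0 0 0 -60 0 0 -1;0 0 0 -115 0 0 -1;0 0 0 -115 0 0 -1;0 0 0 -115 0 0 -1"

```text
time: 12.15
eef_pos: [0.5049, 0.2225, 0.1512]
tcp_rot: [-0.118, 0.993, -0.0, -0.001]
contact_force: [-0.2, -0.4, -0.2]
opening: 0.002
finger_force: 0.0
```

Run:
```python
from h import *
p=ctrl.read_camera('wrist'); save(p,'w8.png'); g=cv2.cvtColor(p['color'],cv2.COLOR_RGB2GRAY)
from scipy.ndimage import map_coordinates as mc
def strip(V,yb,ys,xs):
    X=np.array([(pose(V)@[x/1e3,(yb+y)/1e3,.028,1])[:3] for x in xs for y in ys]); u=proj(p,X)
    return mc(g.astype(float),[u[:,1],u[:,0]],order=1).reshape(len(xs),len(ys))
V2=[.5378,.2003,0,.2381]
xs=np.arange(-66,-12,2)
for name,ys in(("centre",np.arange(-6,7,1)),("side",np.arange(12,20,1))):
    print(name,"x, left mid right"); S=[strip(V2,b,ys if b else ys,xs).mean(1) for b in(62,0,-62)]
    print(np.c_[xs,np.array(S).T].astype(int).tolist())
```

```text
centre x, left mid right
[[-66, 107, 106, 104], [-64, 110, 113, 121], [-62, 187, 193, 231], [-60, 39, 46, 55], [-58, 91, 83, 112], [-56, 115, 120, 148], [-54, 146, 143, 170], [-52, 138, 121, 142], [-50, 69, 71, 91], [-48, 45, 48, 75], [-46, 225, 224, 244], [-44, 222, 219, 241], [-42, 220, 220, 242], [-40, 164, 178, 207], [-38, 98, 109, 135], [-36, 57, 80, 95], [-34, 21, 21, 18], [-32, 24, 32, 35], [-30, 24, 45, 56], [-28, 26, 47, 55], [-26, 25, 41, 53], [-24, 25, 43, 56], [-22, 24, 38, 54], [-20, 26, 41, 49], [-18, 27, 44, 52], [-16, 26, 42, 53], [-14, 26, 41, 52]]
side x, left mid right
[[-66, 107, 105, 106], [-64, 113, 110, 116], [-62, 235, 208, 208], [-60, 241, 221, 224], [-58, 241, 221, 224], [-56, 241, 220, 224], [-54, 241, 221, 223], [-52, 241, 220, 223], [-50, 232, 220, 222], [-48, 198, 220, 222], [-46, 191, 219, 222], [-44, 173, 219, 220], [-42, 166, 218, 220], [-40, 151, 219, 220], [-38, 86, 128, 126], [-36, 31, 42, 50], [-34, 23, 24, 23], [-32, 26, 33, 32], [-30, 29, 42, 48], [-28, 30, 41, 46], [-26, 31, 41, 48], [-24, 36, 41, 46], [-22, 37, 40, 47], [-20, 39, 40, 48], [-18, 38, 40, 45], [-16, 38, 39, 45], [-14, 38, 40, 47]]
```

```bash
python3 -c "
from plant import ctrl
print(ctrl.sign_off())"
```

```text
the job is handed in; nothing more can be done
None
```

The unseated pack was in the left bay; I pushed it to the contacts and pressed it flush, the camera readings show its catch out over it like its neighbours', nothing else was touched, and I handed the job in after about 12 s of robot time.

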